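# Snap the cover frame onto the switch box

## Task

Put the loose white cover frame on the open switch box: lay it on so that its four legs go into the box, then press it down corner by corner until every clip has clicked and the frame sits flush on the box all round. Leave the tools lying around where they are, and let go of the cover.

Things in the scene. Friction and masses are not known exactly. Their poses are not given: they have to be found in the camera images.
- switch_box: grey plastic box fixed on the bench, open on top: 52 mm (x) by 120 mm (y), 48 mm high. Origin: centre of its underside; y is its long axis, z up. In the middle a black insert with three rocker switches, tops 51 mm up. In each inner corner (x +-17, y +-50 mm) an orange sprung catch. At each end a 5 mm high screw lug sticks out 17 mm. Box and cover fit either way round (half a turn).
- box_rim (a point): centre of the box's rim plane, 48 mm above the box's origin, axes as the box. The cover's legs go inside the rim with 1.5 mm play in x, 1.2 mm in y. Laid on, the cover rests on the catches, 9 mm gap under it, cover origin 37 mm above the box's origin. Fully home: frame underside on the rim, cover origin 28 mm above the box's origin.
- cover: loose white plastic frame, 70 g: 58 mm (x) by 124 mm (y), 6 mm thick, opening 30 by 68 mm. Four legs under it, 20 mm long, at x +-17, y +-54 mm, with snap ridges on the inner faces; it stands on them, top 26 mm above the bench. Origin: centre, level with the leg tips; y its long axis, z up. Can be gripped across its 58 mm width, at mid length, fingers reaching below the frame.
- screwdriver: red-handled screwdriver lying on the bench near its front edge, about 25 mm thick and 210 mm long; leave it
- tape_measure: orange tape measure, 32 x 77 x 58 mm, standing at the far left; leave it
- file_fine: file with a wooden handle, 220 mm long, lying at the far right; leave it
- marker: red marker pen, 117 mm long, 12 mm thick, lying between box and cover; leave it
- corner_1 (a point): grey dot on the top face of the cover above one clip, at x = +18, y = +50, z = 26 mm in the cover frame. Resting on the unsnapped catch it is about 63 mm above the underside of the box, snapped home 54 mm. It snaps in at roughly 8 N pressed straight down, then holds against more than 15 N. Pressing one corner lifts the opposite one: go round neighbour by neighbour
- corner_2 (a point): grey dot on the top face of the cover above one clip, at x = -18, y = +50, z = 26 mm in the cover frame. Resting on the unsnapped catch it is about 63 mm above the underside of the box, snapped home 54 mm. It snaps in at roughly 8 N pressed straight down, then holds against more than 15 N. Pressing one corner lifts the opposite one: go round neighbour by neighbour
- corner_3 (a point): grey dot on the top face of the cover above one clip, at x = +18, y = -50, z = 26 mm in the cover frame. Resting on the unsnapped catch it is about 63 mm above the underside of the box, snapped home 54 mm. It snaps in at roughly 8 N pressed straight down, then holds against more than 15 N. Pressing one corner lifts the opposite one: go round neighbour by neighbour
- corner_4 (a point): grey dot on the top face of the cover above one clip, at x = -18, y = -50, z = 26 mm in the cover frame. Resting on the unsnapped catch it is about 63 mm above the underside of the box, snapped home 54 mm. It snaps in at roughly 8 N pressed straight down, then holds against more than 15 N. Pressing one corner lifts the opposite one: go round neighbour by neighbour
There are look-alikes about, which are no part of the job. There is more than one size of the cover; the one meant has the size given above.

How it is judged:
On the way:
1. the cover is over the box with at least one corner snapped home while at least one other is still up (horizontal distance between cover and switch_box below 0.006 m and z of any of corner_1, corner_2, corner_3, corner_4 in the frame of switch_box below 0.057 m and z of any of corner_1, corner_2, corner_3, corner_4 in the frame of switch_box above 0.059 m).
At the end, for the whole second after the job is handed in: The cover frame is on the switch box, centred within 6 mm, all four corners of its top face no more than 55.6 mm above the underside of the box (flush within 1.6 mm of fully home), at rest and released (horizontal distance between cover and switch_box below 0.006 m and z of each of corner_1, corner_2, corner_3, corner_4 in the frame of switch_box below 0.0556 m and linear speed of cover below 0.01 m/s); the robot touches nothing.
It fails at once if the red screwdriver is shifted by more than 30 mm (distance of screwdriver from where it was at the start of the episode above 0.03 m).
It fails at once if the tape measure is shifted by more than 30 mm (distance of tape_measure from where it was at the start of the episode above 0.03 m).
It fails at once if the file is shifted by more than 30 mm (distance of file_fine from where it was at the start of the episode above 0.03 m).
It fails at once if the red marker is shifted by more than 30 mm (distance of marker from where it was at the start of the episode above 0.03 m).
It also fails if it takes over 51 s, if anything falls off the work surface, if the arm or the gripper's body presses on something with over 40 N, if the wrist force passes 120 N, or if a joint passes its speed limit or range.

## Robot

A 7-joint arm with a two-finger parallel gripper is mounted at the origin on a cart in front of the work surface, level with it; the furniture and walls round the work are solid. World frame = base frame: x ahead of the robot, y to its left, z up, the work surface at z = 0. Lengths are in m, angles in rad, forces in N, time in s.
With the tool pointing down it reaches from about 0.4 to 0.9 m from the base axis. Payload 5.5 kg.
Tool frame: the origin (TCP) lies midway between the tips of the shut fingers; the grasp point (between the pads) lies 19 mm behind it (manip.grip_depth is the distance from the TCP to the grasp point, in m); z points along the fingers, x is the direction in which the jaws open and shut, and the axes are right-handed (so a half turn about z gives the same grasp; the last joint's range is limited). The gripper opens to 92 mm and grips with 3 to 60 N. Pads are 19 mm wide; open, the fingers measure 130 mm over their backs; the gripper's body (75 mm by 190 mm) begins 47 mm behind the grasp point.
Start: joints at [1.534, 0.501, -0.427, 1.55, 0.221, 1.138, -0.21], TCP at [0.192, -0.621, 0.227] pointing down, gripper open.
Joint ranges: [-2.88, 2.88], [-0.31, 2.03], [-1.54, 1.56], [0.2, 2.42], [-1.41, 4.55], [0.19, 2.02], [-2.57, 2.57]. Speed limits (rad/s): [2.57, 2.57, 3.14, 3.14, 3.14, 3.14, 3.14].

## Interface

Orientations are given as a unit quaternion [x, y, z, w].
In Python, from bench import manip, effector, viewer gives the robot as it stands. Calls block until the motion is done:
- manip.move_pose(position, orientation): joint-space move of the TCP to a pose.
- manip.servo_line(position, ori=None, vel=0.15): straight line of the TCP; ori=None keeps the orientation; vel is the mean speed in m/s.
- manip.movej(angles): joint-space move.
- effector.open_jaws() and effector.close(f_grip=None): open the fingers fully, or close them until they stop; f_grip is the grip in N (None keeps the last).
- manip.sleep(seconds).
- manip.solve_ik(position, orientation): joint angles nearest the present ones, or None.
- viewer.get_image(name): name is "scene" or "top" or "wrist"; returns the picture (480x640x3 uint8, red, green, blue); there is no depth.
- viewer.get_calibration(name): a dict with "vfov" (degrees; the focal length in pixels is half the picture's height over the tangent of half this angle, whatever the lens; pixels are square), "cx", "cy" (the principal point, pixels), "eye" and "attitude" of the camera in the world. Camera axes: x right, y down, z forward; pixel columns grow to the right and rows downward; lengths in m; the calibration is good to about 2 mm. A picture is of the moment at which its call begins: read the wrist's pose just before it. get_calibration takes no time and is no camera call; for the wrist camera it gives the pose at the moment of the call.
A pose or a line that the arm cannot do raises manip.PlanningError and nothing moves.
- manip.hand_in(): hands the job in, once; it reports no verdict.
Readings, each from a call of its own:
- manip.current_clock(): time.
- manip.current_q(): joint angles.
- manip.current_joint_velocities(): joint speeds.
- manip.current_tau(): joint torques, N m.
- manip.current_tool_pos(): TCP position.
- manip.current_tcp_rot(): TCP orientation.
- manip.current_force(): force on the tool from outside, world axes, zero at the start.
- manip.current_wrist_torque(): the same for the moment, N m.
- manip.current_finger_gap(): finger opening in m.
Only numpy, scipy, OpenCV 4.12 (cv2) and the standard library are available. Lean on these libraries where they do the work, as an engineer would, in place of code of your own. Each camera call takes 0.05 s, during which the arm holds its last target.

## Working session

There is one attempt and no reset: what is moved stays moved. The work goes in short steps, each a Python script; the robot and the scene stay as the last script left them, time stands still between calls to the robot, and variables do not carry over. Pictures are saved under pics/ and viewed, and the job is handed in when it is done.

```bash
ls; mkdir -p pics
python3 - <<'E'
from bench import manip, effector, viewer
import cv2
for n in ("scene","top","wrist"):
    im=viewer.get_image(n); cv2.imwrite(f"pics/{n}0.png",im[:,:,::-1]); print(n,viewer.get_calibration(n))
print(manip.current_clock(),manip.current_tool_pos(),manip.current_tcp_rot(),manip.grip_depth)
E
```

```text
pics
scene {'vfov': 46.620719039835805, 'cx': 320.85044520819326, 'cy': 232.53699472653716, 'eye': array([-0.00448904,  0.72630291,  0.58729649]), 'attitude': array([-0.22959028,  0.81945524, -0.5056683 ,  0.14170739])}
top {'vfov': 49.76518914660174, 'cx': 320.43588580357095, 'cy': 239.73019499649715, 'eye': array([ 0.31691461, -0.16936793,  1.01131863]), 'attitude': array([ 0.72579576, -0.677478  ,  0.08202882, -0.0866911 ])}
wrist {'vfov': 68.72612679874153, 'cx': 321.4111877465073, 'cy': 242.4462140007368, 'eye': array([ 0.2648422 , -0.59904294,  0.3836878 ]), 'attitude': array([ 0.79620979, -0.58773855, -0.08592193,  0.11502516])}
0.15 [ 0.1917945  -0.62049194  0.22591298] [ 8.04793456e-01 -5.93554489e-01 -5.79399051e-04 -4.76098943e-04] 0.0188
```

View pics/scene0.png

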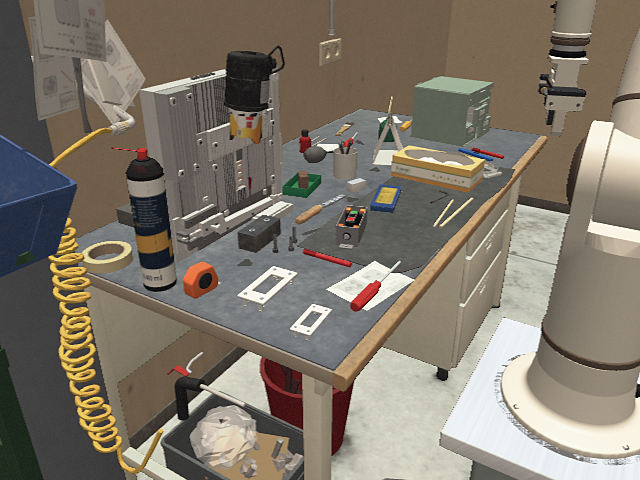

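View pics/top0.png

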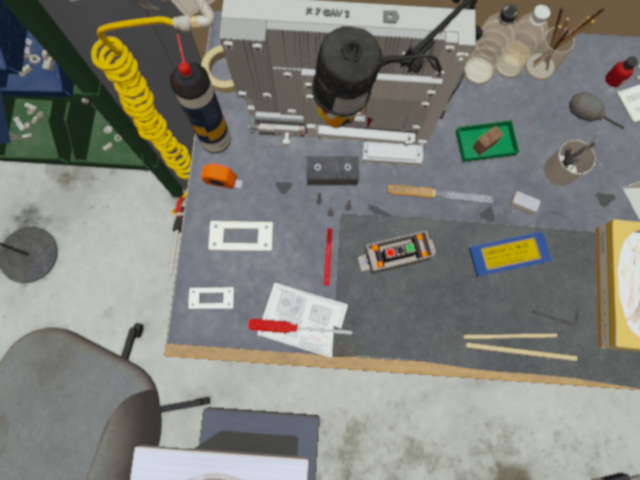

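View pics/wrist0.png

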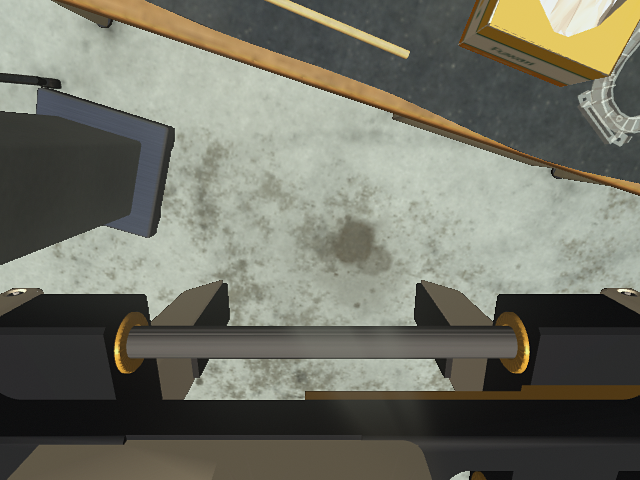

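Cover candidates in the top view are the white frame at (240,236), the smaller white frame at (211,298), and the white bar at (393,152), which is solid. Next I'll measure sizes in a close crop.

```bash
cat > h.py <<'E'
import numpy as np, cv2
from scipy.spatial.transform import Rotation as R
from bench import manip, effector, viewer
def ray(cal,uv):
    f=240/np.tan(np.radians(cal['vfov'])/2)
    d=np.array([(uv[0]-cal['cx'])/f,(uv[1]-cal['cy'])/f,1.])
    return R.from_quat(cal['attitude']).apply(d)
def onz(cal,uv,z):
    d=ray(cal,uv); e=np.array(cal['eye']); return e+d*(z-e[2])/d[2]
def proj(cal,p):
    f=240/np.tan(np.radians(cal['vfov'])/2)
    c=R.from_quat(cal['attitude']).inv().apply(np.asarray(p,float)-cal['eye'])
    return np.stack([c[...,0]/c[...,2]*f+cal['cx'],c[...,1]/c[...,2]*f+cal['cy']],-1)
def white(im,roi,thr=190):
    x0,y0,x1,y1=roi
    s=im[y0:y1,x0:x1].astype(int)
    m=((s.min(2)>thr)&(s.max(2)-s.min(2)<25)).astype(np.uint8)
    cs,_=cv2.findContours(m,cv2.RETR_EXTERNAL,cv2.CHAIN_APPROX_NONE)
    c=max(cs,key=cv2.contourArea)+np.array([x0,y0])
    return c
E
python3 - <<'E'
from h import *
im=viewer.get_image("top");cal=viewer.get_calibration("top")
cv2.imwrite("pics/top1.png",cv2.resize(im[170:350,150:450],None,fx=2.6,fy=2.6,interpolation=cv2.INTER_CUBIC)[:,:,::-1])
for roi,z in(((195,210,285,262),.026),((175,275,245,318),.026)):
    c=white(im,roi); P=np.array([onz(cal,p,z)[:2] for p in c[:,0].astype(float)],np.float32)
    r=cv2.minAreaRect(P); print(r, cv2.boxPoints(r))
for n,uv,z in(("box",(398,250),.05),("marker",(328,256),.01),("sd",(290,327),.01),("tape",(219,176),.05)):
    print(n,onz(cal,uv,z))
E
```

```text
((0.5556665658950806, 0.003397136926651001), (0.05672692134976387, 0.1221088245511055), 3.9537432193756104) [[ 0.5231609   0.06235055]
 [ 0.5315804  -0.05946766]
 [ 0.58817226 -0.05555628]
 [ 0.57975274  0.06626193]]
((0.42927277088165283, 0.04690433666110039), (0.036317672580480576, 0.08335007727146149), 3.94657564163208) [[0.40828866 0.08723074]
 [0.4140253  0.00407832]
 [0.45025688 0.00657793]
 [0.44452024 0.08973035]]
box [ 0.54107786 -0.30350289  0.05      ]
marker [ 0.52871179 -0.17140979  0.01      ]
sd [ 0.3852554 -0.1079246  0.01     ]
tape [0.66615902 0.05348011 0.05      ]
```

View pics/top1.png

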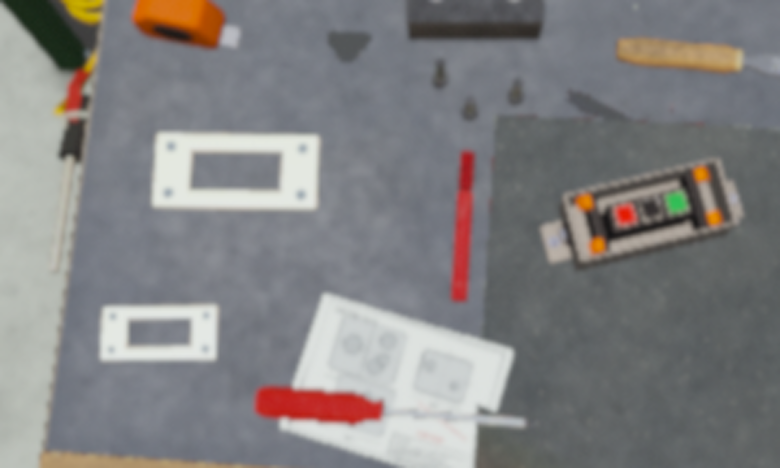

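The frame at (240,236) measures about 57 x 122 mm, so it is the right one. The one at (211,298) measures 36 x 83 mm and is the decoy. Now close-ups of the box and cover with the wrist camera.

```bash
cat >> h.py <<'E'
def down(yaw):  # tool x at world angle yaw, z down
    return np.array([np.cos(yaw/2),np.sin(yaw/2),0,0])
def yawof():
    x=R.from_quat(manip.current_tcp_rot()).apply([1,0,0]); return np.arctan2(x[1],x[0])
def camT():
    cal=viewer.get_calibration("wrist"); Rt=R.from_quat(manip.current_tcp_rot())
    return Rt.inv().apply(cal['eye']-manip.current_tool_pos()), Rt.inv()*R.from_quat(cal['attitude'])
def look_tcp(target,yaw,z,uv=(320,220)):
    """TCP position so that target appears at uv"""
    t,Rc=camT(); Rt=R.from_quat(down(yaw)); cal=dict(viewer.get_calibration("wrist"))
    cal['attitude']=(Rt*Rc).as_quat(); eye0=Rt.apply(t)+[0,0,z]; d=ray(cal,uv)
    off=d*(target[2]-eye0[2])/d[2]+eye0
    return np.array([target[0]-off[0],target[1]-off[1],z])
E
python3 - <<'E'
from h import *
t,Rc=camT(); print(t,Rc.as_matrix()[:,2])
y=np.radians(18)
for name,tg,yaw in(("wbox",(.541,-.3035,.048),np.radians(18)),("wcov",(.556,.003,.026),np.radians(4))):
    best=None
    for k in (0,np.pi):
        p=look_tcp(tg,yaw+k,.2); q=manip.solve_ik(p,down(yaw+k)); print(name,k,p,q)
        if q is not None:
            d=np.abs(np.array(q)-manip.current_q()).max()
            if best is None or d<best[0]: best=(d,p,yaw+k)
    manip.move_pose(best[1],down(best[2]))
    cal=viewer.get_calibration("wrist"); im=viewer.get_image("wrist")
    cv2.imwrite(f"pics/{name}.png",im[:,:,::-1]); np.save(f"{name}.npy",dict(cal=cal,im=im),allow_pickle=True)
    print(manip.current_clock(),manip.current_tool_pos(),proj(cal,tg))
E
```

```text
[ 0.00084317 -0.07618748 -0.1577793 ] [-3.78319330e-04  2.84231490e-01  9.58755609e-01]
wbox 0 [ 0.54320714 -0.30856844  0.2       ] [ 1.08762679  0.60067171 -0.87368131  1.63369155  0.49615338  1.14395763
  0.40339399]
wbox 3.141592653589793 [ 0.53879286 -0.29843156  0.2       ] [ 0.68684636  0.44934151 -0.29731014  1.67062911  0.14776962  1.04370546
 -2.4845989 ]
1.9667 [ 0.54219001 -0.31076226  0.19981049] [323.68800912 217.97589026]
wcov 0 [0.55824354 0.00265515 0.2       ] [ 0.65023054  0.48504832 -0.91125408  1.80066099  0.43338853  1.0704295
 -0.3495408 ]
wcov 3.141592653589793 [0.55375646 0.00334485 0.2       ] [ 0.9103144   0.84943994 -1.46664449  1.80533096  0.87462664  1.33933347
  2.44001901]
3.2083 [5.58616851e-01 3.86127550e-04 1.99801351e-01] [319.55612805 217.63626255]
```

View pics/wbox.png

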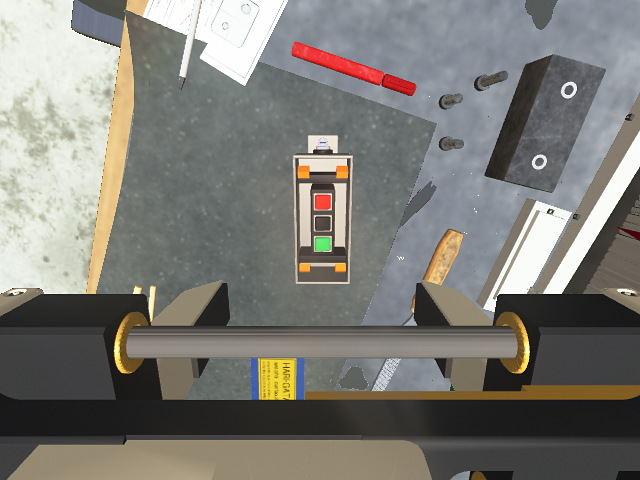

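View pics/wcov.png

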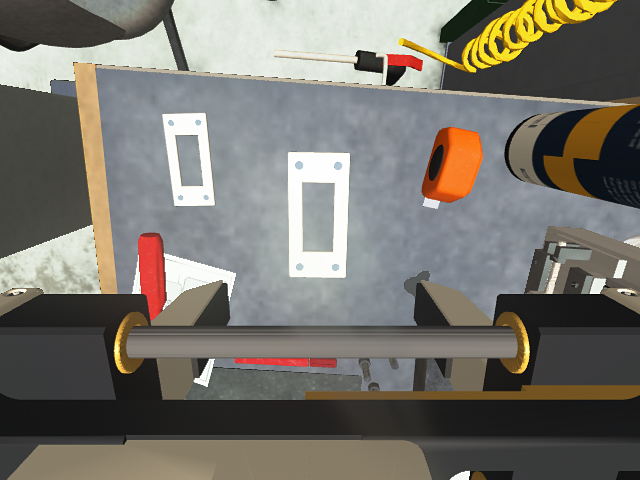

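The wrist lens shows barrel distortion (the bench edges curve), but the box at (323,219) and the cover at (319,215) both lie near the centre. I'll fit the known geometry.

Run:
```python
from h import *
d=np.load("wbox.npy",allow_pickle=True).item()
cv2.imwrite("pics/wboxc.png",cv2.resize(d['im'][130:295,280:365],None,fx=3.6*1,fy=3.6,interpolation=cv2.INTER_CUBIC)[:,:,::-1])
d=np.load("wcov.npy",allow_pickle=True).item()
c=white(d['im'],(270,140,370,292))
r=cv2.minAreaRect(c); print(r)
q=cv2.approxPolyDP(c,6,True)[:,0].astype(float); print(q)
P=np.array([onz(d['cal'],p,.026) for p in q]); print(P, P.mean(0), [np.linalg.norm(P[i]-P[i-1]) for i in range(len(P))])
```

```text
((318.5, 214.5), (125.0, 61.0), 90.0)
[[288. 152.]
 [289. 275.]
 [344. 277.]
 [349. 154.]]
[[ 0.52318152  0.06231941  0.026     ]
 [ 0.52897307 -0.05831471  0.026     ]
 [ 0.58474821 -0.05673665  0.026     ]
 [ 0.57905392  0.06426892  0.026     ]] [0.55398918 0.00288424 0.026     ] [np.float64(0.05590640455654141), np.float64(0.12077306128466687), np.float64(0.05579746566335521), np.float64(0.12113947462243675)]
```

View pics/wboxc.png

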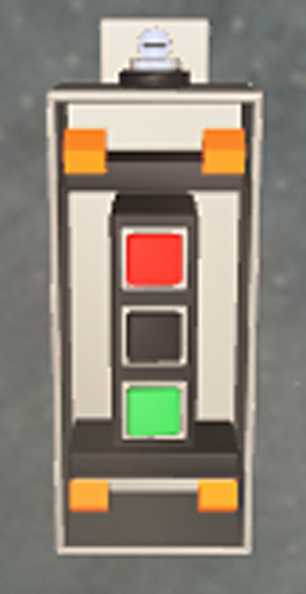

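Run:
```python
from h import *
from scipy.optimize import least_squares
def fit(name,uv,w,l,z):
    cal=np.load(name,allow_pickle=True).item()['cal']; uv=np.array(uv,float)
    P=np.array([onz(cal,p,z) for p in uv]); print(name,P.mean(0),[np.linalg.norm(P[i]-P[i-1]).round(4) for i in range(4)])
    for k in (0,1):
        def res(v):
            c,s=np.cos(v[2]),np.sin(v[2])
            Q=np.array([[-w/2,l/2],[w/2,l/2],[w/2,-l/2],[-w/2,-l/2]])@np.array([[c,s],[-s,c]])+v[:2]
            pr=proj(cal,np.c_[Q,np.full(4,z+(v[3] if k else 0))])
            return (pr-uv).ravel()
        r=least_squares(res,[P[0:,0].mean(),P[:,1].mean(),.1,0][:4 if k else 3]); print(r.x,np.degrees(r.x[2]),r.fun.round(1))
fit("wbox.npy",[(293.3,155.8),(353,155.8),(349.4,283.3),(295.6,283.3)],.052,.120,.048)
fit("wcov.npy",[(287.8,151.7),(350,153.2),(345.5,278),(288.5,276)],.058,.124,.026)
# top
im=viewer.get_image("top");cv2.imwrite("pics/top2.png",cv2.resize(im[220:285,350:450],None,fx=8,fy=8,interpolation=cv2.INTER_CUBIC)[:,:,::-1])
```

```text
wbox.npy [ 0.54163105 -0.30807926  0.048     ] [np.float64(0.118), np.float64(0.0512), np.float64(0.1179), np.float64(0.0512)]
[ 0.54170386 -0.30828956  0.30632245] 17.55098337790502 [-0.6 -1.1  0.5 -0.8  0.4  1.3 -0.3  1.1]
[ 0.54202079 -0.30925449  0.3063153  -0.00524627] 17.550573907622493 [-0.  -0.1 -0.1  0.1 -0.   0.1  0.1 -0.1]
wcov.npy [0.55444108 0.00261369 0.026     ] [np.float64(0.1221), np.float64(0.057), np.float64(0.1229), np.float64(0.0579)]
[0.55442982 0.00245505 0.04684669] 2.6841177044000624 [-0.5 -0.5  0.7 -0.7 -0.1  0.4 -0.2  1.3]
[ 0.55443281  0.0017392   0.04686282 -0.0039345 ] 2.6850420788697105 [-0.1  0.1  0.3 -0.1 -0.4 -0.5  0.1  0.5]
```

View pics/top2.png

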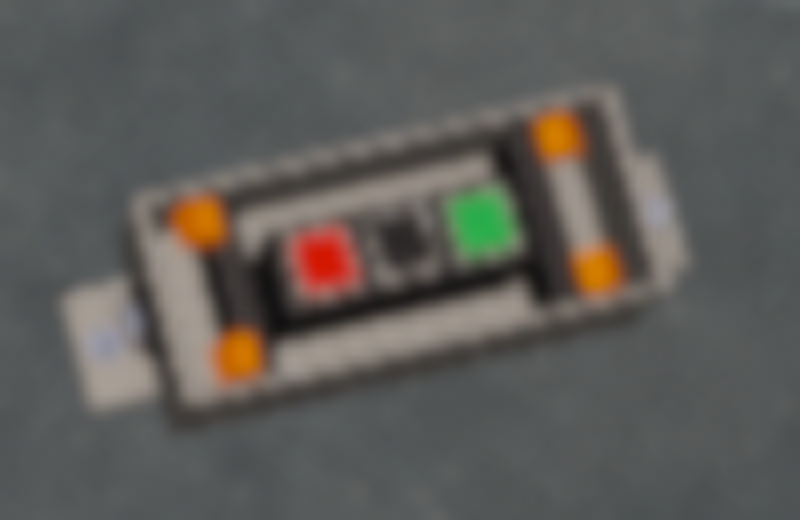

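Run:
```python
from h import *
y=np.radians(2.7); o=down(y)
manip.move_pose([.5544,.0024,.10],o); manip.sleep(.2)
manip.servo_line([.5544,.0024,.009],vel=.1); manip.sleep(.1)
print(manip.current_tool_pos(),manip.current_force())
effector.close(12); manip.sleep(.2)
print("gap",manip.current_finger_gap(),manip.current_tool_pos(),np.degrees(yawof()),manip.current_force())
p=manip.current_tool_pos(); effector.open_jaws(); manip.sleep(.1)
manip.servo_line([.5544,.0024,.20],vel=.2); manip.sleep(.4)
cal=viewer.get_calibration("wrist"); im=viewer.get_image("wrist")
np.save("wcov2.npy",dict(cal=cal,im=im,grasp=p),allow_pickle=True); cv2.imwrite("pics/wcov2.png",im[:,:,::-1])
c=white(im,(270,140,375,292)); q=cv2.approxPolyDP(c,6,True)[:,0].astype(float)
P=np.array([onz(cal,u,.026) for u in q]);print(q,P.mean(0),P,p,manip.current_clock())
```

```text
[0.55507118 0.00241429 0.00974307] [-0.2335759  -0.19070807 -0.50208385]
gap 0.05789135236150807 [0.55440153 0.00234709 0.00901224] 2.6958767645518353 [0.21747478 0.3709588  0.4532251 ]
[[292. 155.]
 [294. 278.]
 [348. 279.]
 [352. 156.]] [0.5535491  0.00280963 0.026     ] [[ 0.52370996  0.06258574  0.026     ]
 [ 0.52847677 -0.05854568  0.026     ]
 [ 0.58327647 -0.05704834  0.026     ]
 [ 0.57873318  0.0642468   0.026     ]] [0.55440153 0.00234709 0.00901224] 8.3333
```

View pics/wcov2.png

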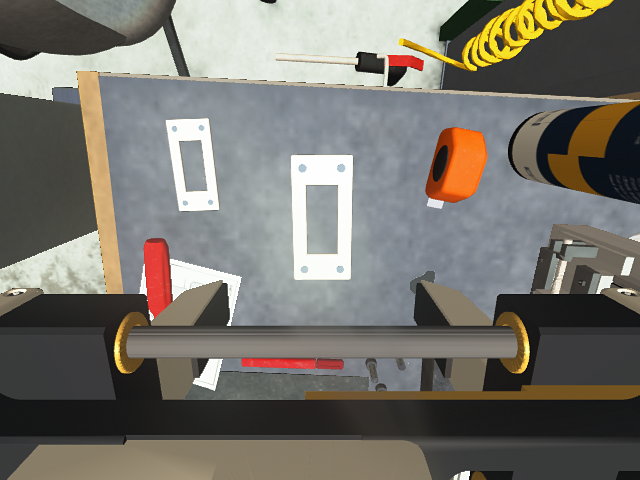

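The 57.9 mm gap confirms the cover, and the camera's x bias is about -0.6 mm. Next, a settled re-look at the box from the same relative distance, to cancel that bias.

Run:
```python
from h import *
y=np.radians(17.55)
# same tool-relative location as at cover view
manip.move_pose([.5420,-.3085,.222],down(y)); manip.sleep(.4)
cal=viewer.get_calibration("wrist"); im=viewer.get_image("wrist")
np.save("wbox2.npy",dict(cal=cal,im=im),allow_pickle=True); print(manip.current_tool_pos(),np.degrees(yawof()),manip.current_clock())
cv2.imwrite("pics/wbox2.png",cv2.resize(im[130:295,280:365],None,fx=3.6,fy=3.6,interpolation=cv2.INTER_CUBIC)[:,:,::-1])
im=np.load("wcov2.npy",allow_pickle=True).item()['im']
cv2.imwrite("pics/wcov2c.png",cv2.resize(im[130:295,280:365],None,fx=3.6,fy=3.6,interpolation=cv2.INTER_CUBIC)[:,:,::-1])
```

```text
[ 0.54217088 -0.30811914  0.22204524] 17.58701784841965 9.975
```

View pics/wbox2.png

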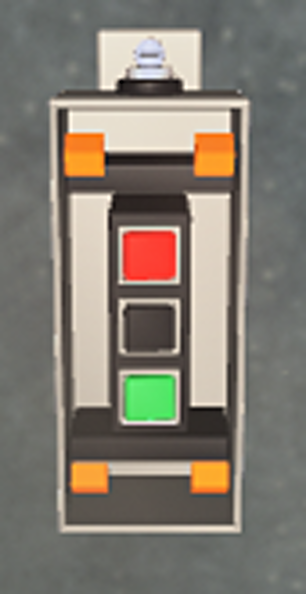

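View pics/wcov2c.png

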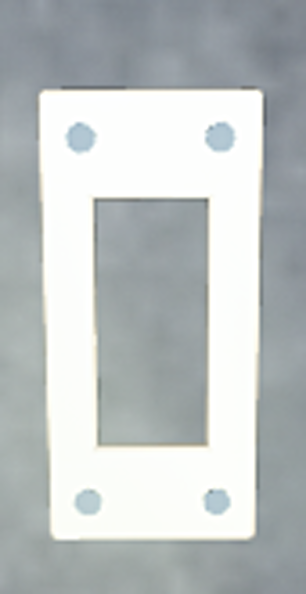

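```bash
cat > fit2.py <<'E'
from h import *
from scipy.optimize import least_squares
def fit(name,uv,w,l,z):
    cal=np.load(name,allow_pickle=True).item()['cal']; uv=(np.array(uv,float)+.5)/3.6+[280,130]-.5
    def res(v):
        c,s=np.cos(v[2]),np.sin(v[2])
        Q=np.array([[-w/2,l/2],[w/2,l/2],[w/2,-l/2],[-w/2,-l/2]])@np.array([[c,s],[-s,c]])+v[:2]
        return (proj(cal,np.c_[Q,np.full(4,z+v[3])])-uv).ravel()
    r=least_squares(res,[.54,-.1,.1,0]); print(name,r.x,np.degrees(r.x[2]),r.fun.round(1)); return r.x
fit("wcov2.npy",[(39,89),(264,89),(256,539),(50,539)],.058,.124,.026)
fit("wbox2.npy",[(51,100),(250,100),(240,531),(61,531)],.052,.120,.048)
E
python3 fit2.py
```

```text
wcov2.npy [ 0.55399986  0.00240995  0.04938562 -0.00202127] 2.8295878619574557 [-0.2  0.1  0.2 -0.1 -0.3 -0.1  0.2  0.1]
wbox2.npy [ 0.54177886 -0.30913868  0.30632806 -0.0054985 ] 17.55130473508819 [-0.2  0.1  0.2  0.1  0.3 -0.1 -0.3 -0.1]
```

```bash
cat >> h.py <<'E'
def settle(p,yaw,n=2):
    cmd=np.array(p,float)
    for i in range(n):
        manip.servo_line(cmd,down(yaw),vel=.05); manip.sleep(.3)
        e=np.array(p)-manip.current_tool_pos()
        if np.abs(e).max()<3e-4: break
        cmd=cmd+e
    return np.array(manip.current_tool_pos()),cmd
E
python3 - <<'E'
from h import *
y=np.radians(2.7)
manip.move_pose([.5544,.0024,.08],down(y)); manip.sleep(.2)
manip.servo_line([.5544,.0024,.009],vel=.15); manip.sleep(.1)
effector.close(25); manip.sleep(.1); print("gap",manip.current_finger_gap(),manip.current_tool_pos())
manip.servo_line([.5544,.0024,.13],vel=.2)
yb=np.radians(17.5)
manip.move_pose([.5422,-.3085,.13],down(yb)); manip.sleep(.2)
manip.servo_line([.5422,-.3085,.068],vel=.15)
print(settle([.5422,-.3085,.064],yb),np.degrees(yawof()),manip.current_force(),manip.current_finger_gap())
for n in("scene","wrist","top"): cv2.imwrite(f"pics/{n}3.png",viewer.get_image(n)[:,:,::-1])
a=cv2.imread("pics/scene3.png")[170:270,290:410]; cv2.imwrite("pics/scene3c.png",cv2.resize(a,None,fx=6,fy=6,interpolation=cv2.INTER_CUBIC))
print(manip.current_clock())
E
```

```text
gap 0.057606352978323484 [0.55444166 0.00235503 0.00906093]
(array([ 0.54229389, -0.30864005,  0.06424874]), array([ 0.5422, -0.3085,  0.064 ])) 17.49236108685373 [-0.225214   -0.85093424 -0.4473638 ] 0.05750993417710047
16.3417
```

View pics/scene3c.png

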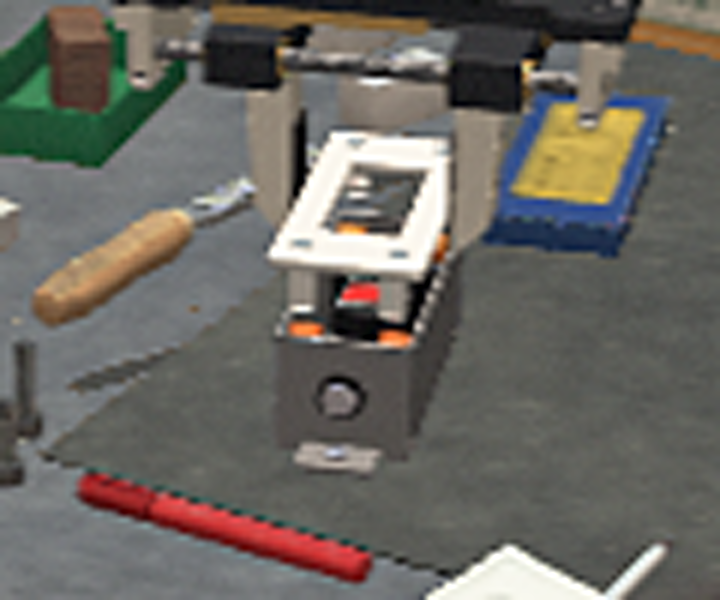

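View pics/wrist3.png

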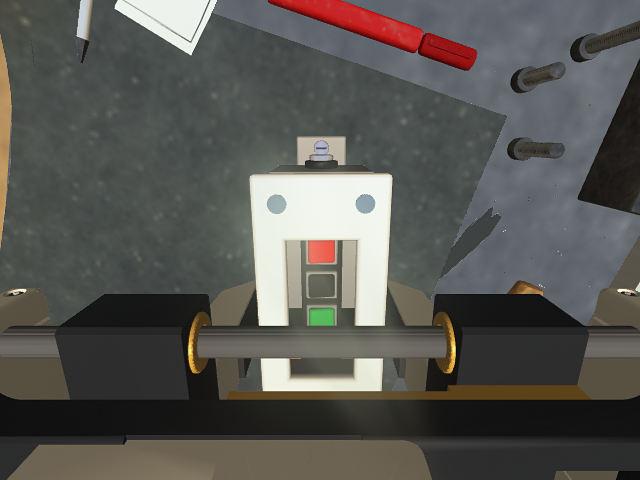

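The cover hangs squarely over the box: its opening is centred at col 322 and the switches at 321.5. I'll go down in guarded steps.

Run:
```python
from h import *
f0=np.array(manip.current_force()); t0=np.array(manip.current_wrist_torque())
for z in(.060,.057,.054,.051,.049,.047,.0455,.0445):
    manip.servo_line([.5422,-.3084,z],vel=.04); manip.sleep(.05)
    f=np.array(manip.current_force())-f0
    print(z,manip.current_tool_pos().round(4),f.round(1),(np.array(manip.current_wrist_torque())-t0).round(2),round(manip.current_finger_gap(),4))
    if f[2]>5 or np.hypot(*f[:2])>6: break
print(manip.current_clock())
cv2.imwrite("pics/scene4.png",cv2.resize(viewer.get_image("scene")[170:270,290:410],None,fx=6,fy=6,interpolation=cv2.INTER_CUBIC)[:,:,::-1])
```

```text
0.06 [ 0.542  -0.3083  0.0597] [-0.8  0.2 -1.1] [-0.02  0.04 -0.02] 0.0577
0.057 [ 0.5421 -0.3083  0.0569] [-1.   0.2 -0.5] [ 0.01  0.07 -0.07] 0.0576
0.054 [ 0.5421 -0.3084  0.0539] [-0.6 -0.  -0.7] [ 0.02  0.04 -0.01] 0.0577
0.051 [ 0.5421 -0.3084  0.0509] [-0.3  0.1 -1. ] [-0.02  0.04 -0.05] 0.0576
0.049 [ 0.5422 -0.3084  0.0489] [-1.5  0.2 -1.4] [-0.01  0.06 -0.09] 0.0573
0.047 [ 0.5421 -0.3084  0.0469] [-0.9  0.2 -0.3] [ 0.01  0.02 -0.06] 0.0574
0.0455 [ 0.5421 -0.3084  0.0454] [-0.6  0.5 -1.1] [-0.06  0.04 -0.07] 0.0579
0.0445 [ 0.5425 -0.3084  0.0448] [-1.3  0.6  3.1] [ 0.08  0.1  -0.05] 0.0575
18.7417
```

View pics/scene4.png

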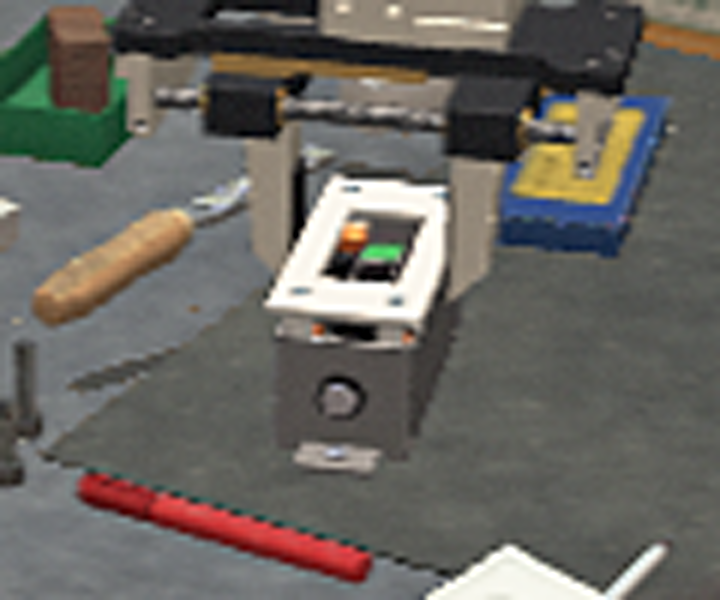

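Contact came at TCP z of about 0.045, as predicted, with no side load. I'll release, look, and press corner 1.

```bash
cat >> h.py <<'E'
YB=np.radians(17.5); C=np.array([.5421,-.3081])
def corner(sx,sy):
    c,s=np.cos(YB),np.sin(YB); a,b=.018*sx,.050*sy
    return C+[c*a-s*b,s*a+c*b]
def press(sx,sy,zend=.0525,fmax=28):
    x,y=corner(sx,sy)
    manip.move_pose([x,y,.085],down(YB)); manip.sleep(.15)
    f0=manip.current_force()[2]
    manip.servo_line([x,y,.066],vel=.1); log=[]
    z=.064
    while z>=zend-1e-6:
        manip.servo_line([x,y,z],vel=.04); f=manip.current_force()[2]-f0
        log.append((round(z,4),round(manip.current_tool_pos()[2],4),round(f,1)))
        if f>fmax: break
        z-=.001
    manip.servo_line([x,y,.085],vel=.15)
    print((sx,sy),log,manip.current_clock())
E
python3 - <<'E'
from h import *
effector.open_jaws(); manip.sleep(.1)
manip.servo_line([.5422,-.3084,.09],vel=.15)
effector.close(10)
cv2.imwrite("pics/w5.png",viewer.get_image("wrist")[:,:,::-1])
press(1,1)
cv2.imwrite("pics/scene5.png",cv2.resize(viewer.get_image("scene")[170:270,290:410],None,fx=6,fy=6,interpolation=cv2.INTER_CUBIC)[:,:,::-1])
E
```

```text
(1, 1) [(0.064, np.float64(0.0641), np.float64(-0.3)), (0.063, np.float64(0.0631), np.float64(-0.1)), (0.062, np.float64(0.0621), np.float64(0.4)), (0.061, np.float64(0.0611), np.float64(4.2)), (0.06, np.float64(0.0603), np.float64(4.6)), (0.059, np.float64(0.0595), np.float64(6.4)), (0.058, np.float64(0.0582), np.float64(4.3)), (0.057, np.float64(0.0568), np.float64(1.2)), (0.056, np.float64(0.0563), np.float64(5.7)), (0.055, np.float64(0.0561), np.float64(10.1)), (0.054, np.float64(0.0558), np.float64(16.3)), (0.053, np.float64(0.0556), np.float64(22.3))] 25.7583
```

View pics/scene5.png

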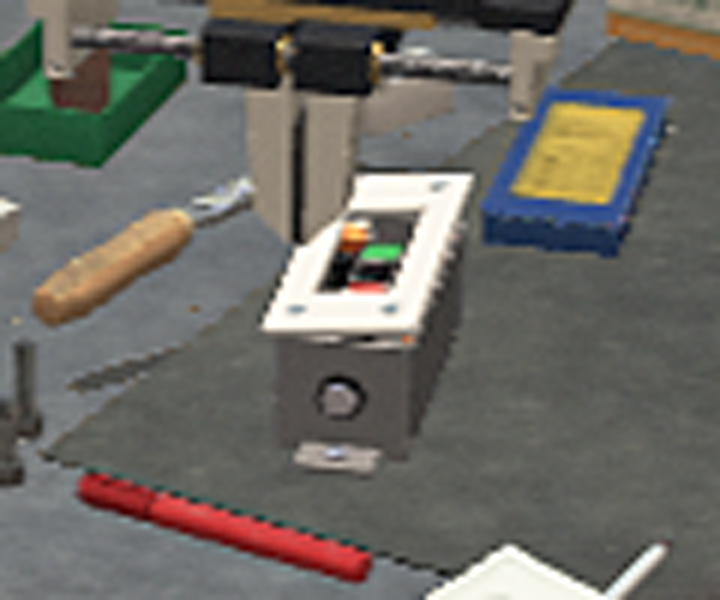

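View pics/w5.png

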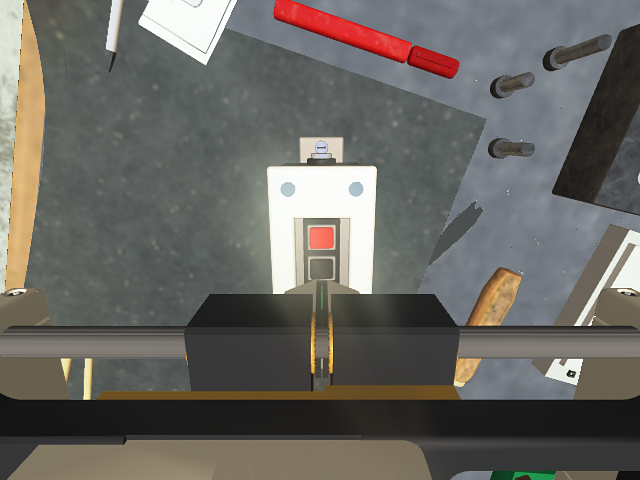

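Corner 1 snapped: the force fell from 6.4 to 1.2 N and then rose stiffly, while the corner at (410,338) is still up. On to its neighbours.

Run:
```python
from h import *
press(-1,1); press(-1,-1)
cv2.imwrite("pics/scene6.png",cv2.resize(viewer.get_image("scene")[170:270,290:410],None,fx=6,fy=6,interpolation=cv2.INTER_CUBIC)[:,:,::-1])
```

```text
(-1, 1) [(0.064, np.float64(0.0641), np.float64(-0.7)), (0.063, np.float64(0.0631), np.float64(-0.9)), (0.062, np.float64(0.062), np.float64(-0.4)), (0.061, np.float64(0.0612), np.float64(0.9)), (0.06, np.float64(0.0604), np.float64(4.2)), (0.059, np.float64(0.059), np.float64(3.5)), (0.058, np.float64(0.0576), np.float64(-0.8)), (0.057, np.float64(0.0568), np.float64(0.0)), (0.056, np.float64(0.056), np.float64(-0.2)), (0.055, np.float64(0.0556), np.float64(5.0)), (0.054, np.float64(0.0554), np.float64(11.7)), (0.053, np.float64(0.0551), np.float64(18.8))] 29.9333
(-1, -1) [(0.064, np.float64(0.0641), np.float64(-0.1)), (0.063, np.float64(0.0634), np.float64(3.5)), (0.062, np.float64(0.0628), np.float64(4.4)), (0.061, np.float64(0.0621), np.float64(6.6)), (0.06, np.float64(0.0614), np.float64(7.1)), (0.059, np.float64(0.0607), np.float64(7.9)), (0.058, np.float64(0.0598), np.float64(8.6)), (0.057, np.float64(0.0591), np.float64(9.8)), (0.056, np.float64(0.0556), np.float64(-0.9)), (0.055, np.float64(0.0545), np.float64(-1.7)), (0.054, np.float64(0.0544), np.float64(4.7)), (0.053, np.float64(0.0543), np.float64(10.9))] 34.275
```

View pics/scene6.png

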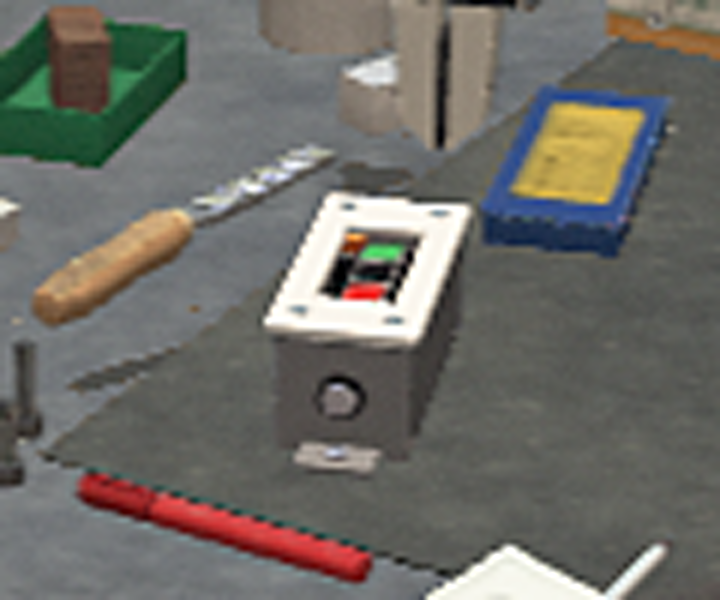

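Three corners have snapped. Now corner 3, then one short check press on each.

Run:
```python
from h import *
press(1,-1,zend=.0515)
cv2.imwrite("pics/scene7.png",cv2.resize(viewer.get_image("scene")[170:270,290:410],None,fx=6,fy=6,interpolation=cv2.INTER_CUBIC)[:,:,::-1])
```

```text
(1, -1) [(0.064, np.float64(0.0641), np.float64(0.3)), (0.063, np.float64(0.0631), np.float64(1.2)), (0.062, np.float64(0.0619), np.float64(0.5)), (0.061, np.float64(0.0609), np.float64(0.4)), (0.06, np.float64(0.0599), np.float64(-0.2)), (0.059, np.float64(0.0589), np.float64(0.2)), (0.058, np.float64(0.0579), np.float64(0.2)), (0.057, np.float64(0.0569), np.float64(0.8)), (0.056, np.float64(0.0559), np.float64(0.0)), (0.055, np.float64(0.0549), np.float64(-0.1)), (0.054, np.float64(0.0544), np.float64(4.3)), (0.053, np.float64(0.0544), np.float64(10.7)), (0.052, np.float64(0.0543), np.float64(15.2))] 38.7
```

View pics/scene7.png

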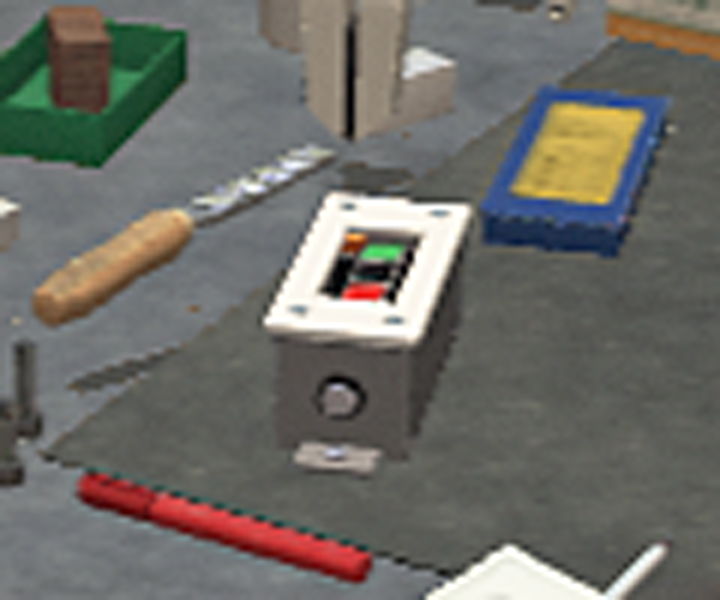

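Corner 3 was already home (it came in with corner 4): contact at 0.0544 m and stiff. I'll quickly probe corners 1 and 2 again.

Run:
```python
from h import *
for sx in(1,-1):
    x,y=corner(sx,1)
    manip.move_pose([x,y,.075],down(YB)); manip.sleep(.1); f0=manip.current_force()[2]
    manip.servo_line([x,y,.057],vel=.15)
    for z in(.0555,.0545,.053,.052):
        manip.servo_line([x,y,z],vel=.05); print(sx,z,manip.current_tool_pos()[2].round(4),round(manip.current_force()[2]-f0,1))
    manip.servo_line([x,y,.075],vel=.2)
    if manip.current_clock()>45: break
manip.servo_line([C[0],C[1],.14],vel=.25)
cv2.imwrite("pics/scene8.png",cv2.resize(viewer.get_image("scene")[170:270,290:410],None,fx=6,fy=6,interpolation=cv2.INTER_CUBIC)[:,:,::-1])
cv2.imwrite("pics/w8.png",viewer.get_image("wrist")[:,:,::-1])
print(manip.current_clock())
```

```text
1 0.0555 0.0557 -0.1
1 0.0545 0.0546 0.5
1 0.053 0.0543 9.7
1 0.052 0.0542 17.6
-1 0.0555 0.0558 -0.6
-1 0.0545 0.0546 -1.5
-1 0.053 0.0543 11.6
-1 0.052 0.0542 19.0
43.35
```

View pics/scene8.png

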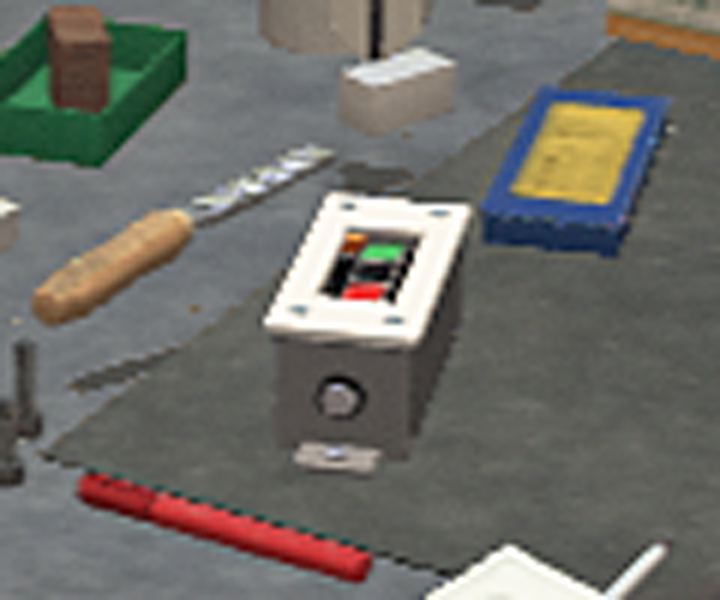

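View pics/w8.png

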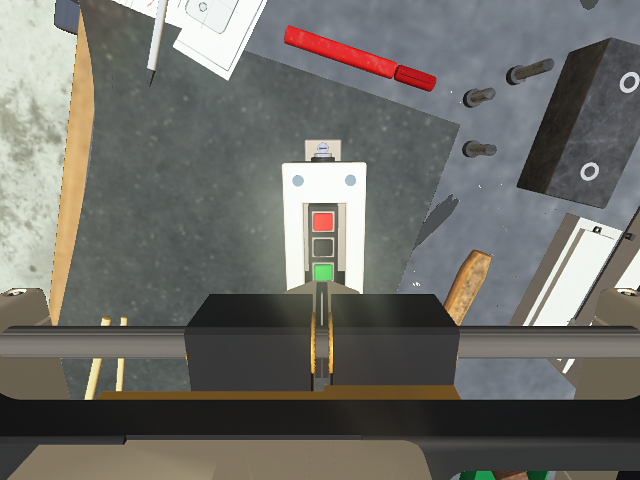

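The frame lies flush all round, with its opening centred on the switches near (323,246), and the gripper is clear. Handing in.

```bash
python3 -c "
from bench import manip
manip.hand_in(); print(manip.current_clock())"
```

```text
the job is handed in; nothing more can be done
the job is handed in; nothing more can be done
```

The cover frame is on the switch box with all four corners home. I handed the job in at about 43 s of the 51 s allowed.

**What I did:** I picked the 58 x 124 mm frame (jaw gap 57.9 mm) over the smaller look-alike and lowered it onto the catches. Contact came at the predicted height with no side load. I then let go and pressed the corners in the order 1, 2, 4, 3. Corner 1 snapped first, with another corner still visibly up in the picture.

**Last checks:**
- **Corners:** the last presses met stiff resistance at about 54.3 mm above the bench at all four corners. The expected height fully home is 54 mm and the limit is 55.6 mm. Corner 4's reading is from its own snap press; I did not press it again.
- **Corner 3:** its own press showed no click because it had already gone in when I pressed corner 4. It held firm at 15 N.
- **Pictures:** the scene view shows no gap, and the wrist view shows the opening centred over the switches with the gripper clear above. The marker and the file lie where they were. I did not check the screwdriver and tape measure in a last picture, but the arm never touched down near them.

**One disagreement:** the top and wrist cameras differed by about 1–2 mm on the cover's position. I corrected for this by gripping the cover once, letting go and measuring it again.

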